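# Centre the espresso cup on the scale and tare

## Robot

A 7-joint arm with a two-finger parallel gripper is mounted at the origin on the work surface. World frame = base frame: x ahead of the robot, y to its left, z up, the work surface at z = 0. Lengths are in m, angles in rad, forces in N, time in s.
With the tool pointing down it reaches from about 0.4 to 0.9 m from the base axis. Payload 5.5 kg.
Tool frame: the origin (TCP) lies at the very end of the fingers, on their centre line; the grasp point (between the pads) lies 19 mm behind it; z points along the fingers, x is the direction in which the jaws open and shut, and the axes are right-handed (so a half turn about z gives the same grasp; the last joint's range is limited). The gripper opens to 85 mm and grips with 20 to 120 N. Pads are 22 mm wide; open, the fingers measure 114 mm over their backs; the gripper's body (76 mm by 85 mm) begins 54 mm behind the grasp point. The pads swing forward as they close: fully open they stand 13 mm farther back than shut.
Start: joints at [-0.859, 0.501, -0.427, 1.55, 0.221, 1.138, -0.21], TCP at [0.282, 0.586, 0.231] pointing down, gripper open.
Joint ranges: [-2.88, 2.88], [-0.31, 2.03], [-1.54, 1.56], [0.2, 2.42], [-1.41, 4.55], [0.19, 2.02], [-2.57, 2.57]. Speed limits (rad/s): [2.57, 2.57, 3.14, 3.14, 3.14, 3.14, 3.14].

## Interface

Orientations are given as a unit quaternion [w, x, y, z].
In Python, from workcell import ctrl, optics, job gives the robot as it stands.
- The arm moves only by the tool step_arm, never from a script. Its argument "plan" is a list of rows, each a list of 3 entries, a list of its own where there are three numbers: the turn, a rotation vector about the tool's x, y, z in rad, then the shift along the tool's x, y, z in cm, then the closure, from -1 (fully open) to 1 (shut). A call has 1 to 12 rows; each row shifts and turns the pose as measured when the row begins, along the tool's axes as they then stand; what a row does not reach is not made up. A row lasts 1/12 s, in which the tool goes at most 41.7 mm and 7.16 degrees, less where a joint would pass 70% of its speed; a pose out of reach is approached as far as the arm can. A call is refused whole if a number of a shift passes 4.17 or a number of a turn 0.125, either way. A call with a gripper value outside its range is refused whole. The fingers move at their own pace and stop on an object; "force" is the grip in N (left out, the last holds). Time passes only in rows, so rows that do not move let the fingers close. It gives the time, the measured TCP pose, the force and the opening at its end, in the units of the state.
- ctrl.state(): the state, without advancing time (a new reading comes with each control period).
- optics.snapshot(name): name is "scene" or "top"; returns (picture, depth): 480x640x3 uint8, red, green, blue; 480x640 float32, m along the optical axis (not along the pixel's ray), 0 where there is no reading.
- optics.calibration(name): a dict with "vertical_fov" (degrees; the focal length in pixels is half the picture's height over the tangent of half this angle, whatever the lens; pixels are square), "cx", "cy" (the principal point, pixels), "eye" and "orientation" of the camera in the world. Camera axes: x right, y down, z forward; pixel columns grow to the right and rows downward; lengths in m; the calibration is good to about 2 mm. A picture is of the moment at which its call begins. calibration takes no time and is no camera call.
- job.job_done(): hands the job in, once; it reports no verdict.
The state is a dict: "t": time; "q": joint angles; "joint_velocities": joint speeds; "joint_torque": joint torques, N m; "position": TCP position; "orientation": TCP orientation; "ft_force": force on the tool from outside, world axes, zero at the start; "ft_torque": the same for the moment, N m; "grip_width": opening from 0.0 (shut) to 1.0 (fully open).
Only numpy, scipy, OpenCV 4.12 (cv2) and the standard library are available. Lean on these libraries where they do the work, as an engineer would, in place of code of your own. Each camera call takes 0.05 s, during which the arm holds its last target.

## Task

The small espresso cup on the weighing scale has been set down off the middle of the round pan: with light taps of the fingertips nudge it across until it stands upright in the centre of the pan, without pinching or lifting it, tipping it or knocking it off. Then, with nothing touching the cup, press the tare button (of the scale's two buttons, the right-hand one as seen from the robot) fully down and let it come up again. Leave the power button and the other things on the counter alone.

Things in the scene. Friction and masses are not known exactly. Their poses are not given: they have to be found in the camera images.
- cup: Handleless white ceramic cup on the scale's pan, open, 58 mm high, about 0.16 kg. Origin: centre of its underside, z up. Foot 34 mm wide; widest, 54 mm, at 13 to 19 mm above the underside, then narrowing to 50 mm at the rim: an upright finger with its tip below 13 mm touches it there and it slides; pushed in its upper half it rocks and can topple. Starts 18 to 27 mm off the pan's centre, in any direction.
- pan_top (a point): Centre of the top face of the scale's round steel pan, z up (its x, y directions mean nothing). The pan is 80 mm in diameter, 4 mm thick, flat and rimless with fine engraved concentric rings, its top 30 mm above the counter, 10 mm above the scale's body. It does not move.
- scale: Black electronic scale, fixed: a flat case 178 x 112 mm, its top 20 mm above the counter. Origin: on the counter under the pan's centre; x points away from the control panel (case from x = -131 to +47 mm), y to the left seen from the panel. The panel faces the robot's side (turned up to 0.5 rad either way): a small display between two round grey buttons.
- tare_top (a point): Centre of the top of the tare button, the right-hand one seen from the robot: a round grey cap 17 mm in diameter, standing 4 mm above the scale's case, 24 mm above the counter; at x = -100, y = -38 mm in the scale's frame.
- tare (a joint): Travel of the tare button, straight down: 0 up, 0.003 m fully down, which takes about 4 N; it springs back when let go.
- power_top (a point): Centre of the top of the power button, alike, on the left of the display, at x = -100, y = +38 mm in the scale's frame. Not to be pressed.
- power (a joint): Travel of the power button, as for the tare button.
- spare_cup: A second, identical cup standing on the counter to the left of the scale, 150 to 190 mm from the pan's centre. Origin: centre of its underside. Not part of the job.
- tamper: Steel coffee tamper standing upright on the counter to the right of the scale, 58 mm in diameter, 88 mm high. Origin: centre of its underside. Not part of the job.
- spoon: Round metal measuring spoon, 130 mm long, lying on the counter behind the scale. Not part of the job.
- milk_jug: Steel milk jug, 98 mm high, 78 mm in diameter, with a handle, standing far to the left. Origin: centre of its underside. Not part of the job.
- saucers: Stack of four white saucers, 120 mm in diameter, about 36 mm high, far to the right. Origin: centre of its underside. Not part of the job.
Mind the look-alikes: they are no part of the job. Several things have the shape of the scale; the one meant has the colours described above.

How it is judged:
By the outcome, as a careful person would: the job done as asked, in the order asked, and still so for the second after the job is handed in, with the robot touching nothing.
It also fails if it takes over 58 s, if anything falls off the work surface, if the arm or the gripper's body presses on something with over 40 N, if the wrist force passes 120 N, or if a joint passes its speed limit or range.

## Working session

There is one attempt and no reset: what is moved stays moved. The work goes in short steps, Python scripts to look and compute and a tool call to move; the robot and the scene stay as the last step left them, time stands still between calls to the robot, and variables do not carry over. Pictures are saved under pics/ and viewed, and the job is handed in when it is done.

Besides the shell and the picture viewer there is one more tool, called after "Call:" as name([rows], argument=value, ...), one row to a line, values as JSON. step_arm: Moves the arm, as the interface text tells. Its arguments: {"type":"object","properties":{"plan":{"type":"array"},"force":{"type":"number"}},"required":["plan"]}

```bash
ls; mkdir -p pics
python3 - <<'E'
from workcell import ctrl, optics, job
import cv2
for n in ("scene","top"):
    p,d=optics.snapshot(n); cv2.imwrite(f"pics/{n}0.png",p[:,:,::-1]); print(optics.calibration(n))
print(ctrl.state())
E
```

```text
pics
{'vertical_fov': 57.53640023943684, 'cx': 318.0895356826215, 'cy': 237.57136805300328, 'eye': array([ 1.28401938, -0.0177682 ,  0.70490825]), 'orientation': array([-0.29256625,  0.64664912,  0.64308   , -0.28757263])}
{'vertical_fov': 45.40292716059738, 'cx': 320.8091865093004, 'cy': 234.3160824471694, 'eye': array([ 0.39046244, -0.02002461,  1.35008429]), 'orientation': array([-0.03768252,  0.71100641, -0.70077586,  0.04430687])}
{'t': 0.1, 'q': array([-0.85883397,  0.50179874, -0.42679792,  1.55134623,  0.22080105,
        1.13830223, -0.21026861]), 'joint_velocities': array([ 0.00038492, -0.00119128,  0.00046924, -0.00241886, -0.00071092,
       -0.00059104,  0.00256641]), 'joint_torque': array([-1.09292788e-02, -5.70813668e+01, -5.83866388e+00, -2.81747621e+01,
        1.03862694e-02,  5.78212013e-03,  8.54524824e-07]), 'position': array([0.28176894, 0.58505229, 0.2303339 ]), 'orientation': array([ 4.50514033e-04,  8.46694985e-01,  5.32077805e-01, -7.79769366e-04]), 'ft_force': array([-0.06801251, -0.05350338, -0.38076722]), 'ft_torque': array([-0.00921902, -0.03171049, -0.03462289]), 'grip_width': 0.9993054360280819}
```

View pics/scene0.png

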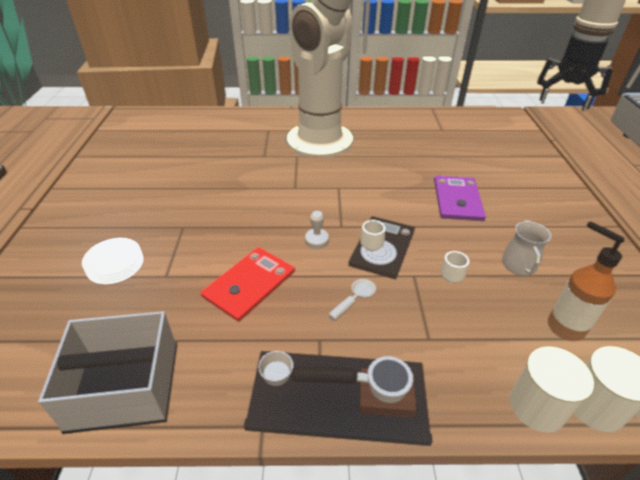

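View pics/top0.png

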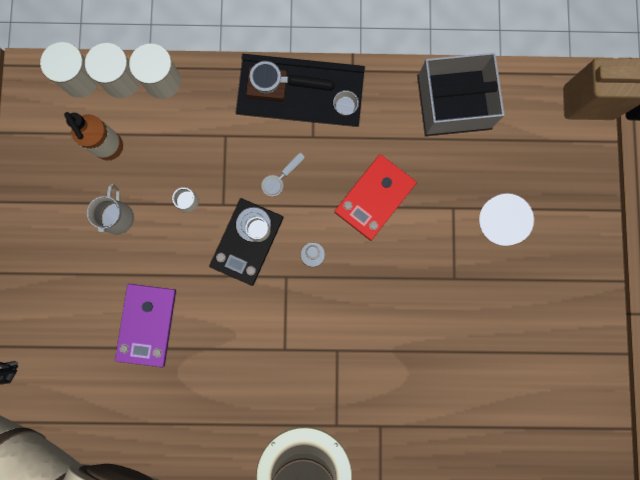

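Three scale-shaped things in the top view: black (247,242), red (376,197) and purple (146,326). The black one fits, since it is black with a steel pan and a white cup on it. The tare button should be its right-hand one at about (251,271), and the power button is at about (221,257). I'll confirm this in a crop.

Run:
```python
import cv2,numpy as np
a=cv2.imread("pics/top0.png")[190:295,155:335]; a=cv2.resize(a,None,fx=4.4,fy=4.4,interpolation=cv2.INTER_CUBIC)
cv2.imwrite("pics/crop_top0.png",a)
a=cv2.imread("pics/scene0.png")[200:290,290:480]; a=cv2.resize(a,None,fx=4.2,fy=4.2,interpolation=cv2.INTER_CUBIC)
cv2.imwrite("pics/crop_scene0.png",a)
```

```text
(no output)
```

View pics/crop_top0.png

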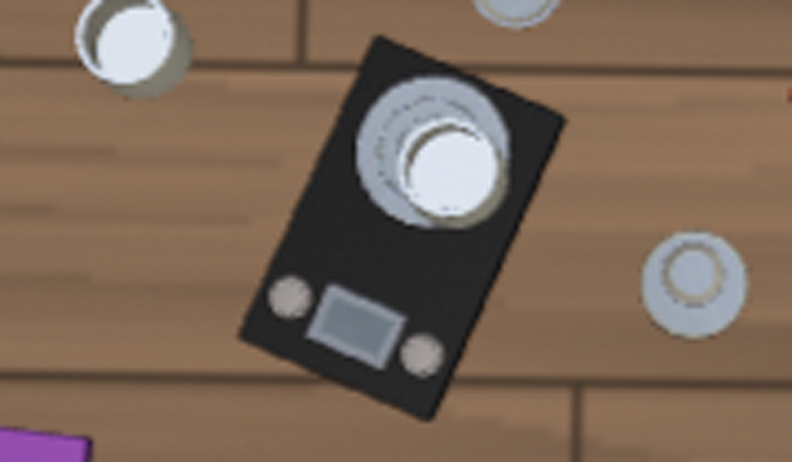

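View pics/crop_scene0.png

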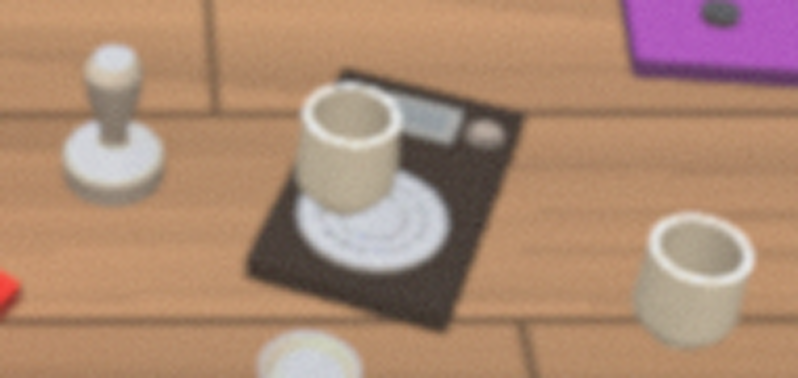

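The crops confirm it: the black scale has the cup at crop (452,172), off toward the robot's right and near side. The display sits between the buttons at crop (290,297) for power and (423,355) for tare. Next I'll measure.

```bash
cat > h.py <<'E'
import numpy as np,cv2
from workcell import ctrl, optics, job
from scipy.spatial.transform import Rotation as R
def cam(n):
    c=optics.calibration(n); f=240/np.tan(np.radians(c["vertical_fov"])/2)
    q=c["orientation"]; return f,c["cx"],c["cy"],np.array(c["eye"]),R.from_quat(np.r_[q[1:],q[0]]).as_matrix()
def ray(n,uv,z):
    f,cx,cy,e,M=cam(n); uv=np.atleast_2d(uv).astype(float)
    d=np.c_[(uv[:,0]-cx)/f,(uv[:,1]-cy)/f,np.ones(len(uv))]@M.T
    return e+d*((z-e[2])/d[:,2])[:,None]
def cloud(n,d):
    f,cx,cy,e,M=cam(n); v,u=np.mgrid[:480,:640]
    P=np.stack([(u-cx)/f*d,(v-cy)/f*d,d],-1)@M.T+e; P[d==0]=np.nan; return P
def proj(n,P):
    f,cx,cy,e,M=cam(n); p=(np.atleast_2d(P)-e)@M; return p[:,:2]/p[:,2:]*f+[cx,cy]
E
python3 - <<'E'
from h import *
from scipy.optimize import least_squares
def circ(p):
    r=least_squares(lambda x:np.hypot(p[:,0]-x[0],p[:,1]-x[1])-x[2],[*p.mean(0)[:2],.025],loss='soft_l1',f_scale=.001); return r.x
for n,box in (("top",(190,295,205,290)),("scene",(205,285,340,420))):
    p,d=optics.snapshot(n); P=cloud(n,d)
    cv2.imwrite(f"pics/{n}1.png",p[:,:,::-1])
    m=np.zeros((480,640),bool); m[box[0]:box[1],box[2]:box[3]]=1
    # case
    blk=((p.max(2)<75)&m).astype(np.uint8)
    k=max(cv2.findContours(blk,0,2)[0],key=cv2.contourArea)
    w=ray(n,cv2.convexHull(k)[:,0],.02)[:,:2]
    r=cv2.minAreaRect((w*1000).astype(np.float32)); print(n,"case",r)
    z=P[...,2]
    for lo,hi in ((.075,.1),(.028,.034)):
        s=m&(z>lo)&(z<hi); q=P[s]; print(n,lo,s.sum(),q.mean(0) if s.sum() else'', np.nanmedian(q[:,2]) if s.sum() else '', q.min(0),q.max(0))
    s=(m&(z>.075)&(z<.1)).astype(np.uint8)
    k=max(cv2.findContours(s,0,1)[0],key=cv2.contourArea)[:,0]
    print("rim",circ(ray(n,k,.088)), np.array(cv2.minEnclosingCircle((ray(n,k,.088)[:,:2]*1000).astype(np.float32))[0]))
    # buttons, grey on black
    hole=(cv2.morphologyEx(blk,3,np.ones((3,3)))==0)
    g=((p.max(2)>100)&m).astype(np.uint8)
    nn,l,st,c=cv2.connectedComponentsWithStats(g)
    for i in range(1,nn):
        if 15<st[i,4]<3000: print(i,st[i],c[i],ray(n,c[i],.024)[0])
E
```

```text
top case ((527.0927124023438, 142.36575317382812), (112.98489379882812, 179.29568481445312), 67.44277954101562)
top 0.075 137 [0.54901232 0.11079966 0.0862034 ] 0.08703506362501834 [0.5251396  0.0870731  0.07517898] [0.57451646 0.13714656 0.0948101 ]
top 0.028 382 [0.5696407  0.1384155  0.03080705] 0.0307138486396501 [0.44105495 0.08889967 0.02804893] [0.60860036 0.20977403 0.03399542]
rim [0.54947891 0.1119416  0.02478236] [549.26391602 111.55806732]
1 [205 190  18  14 251] [213.46613546 196.47410359] [0.63047035 0.22109181 0.024     ]
2 [224 190  66  15 886] [258.3476298  196.46275395] [0.6321527  0.11616371 0.024     ]
3 [ 205  206   31   69 1153] [214.74588031 231.51257589] [0.54793411 0.21519016 0.024     ]
4 [236 207  35  35 961] [253.22580645 224.33402706] [0.56612362 0.12633471 0.024     ]
5 [ 259  207   31   69 1266] [278.80647709 247.492891  ] [0.51286033 0.06559104 0.024     ]
6 [216 253   9   9  65] [220.26153846 257.23076923] [0.48824766 0.20034978 0.024     ]
7 [225 255  22  19 257] [235.47470817 263.79766537] [0.47356803 0.16475519 0.024     ]
8 [246 266   9   9  65] [250.21538462 270.23076923] [0.45921203 0.130333   0.024     ]
9 [ 205  277   80   18 1273] [243.84996072 286.33464258] [0.42199642 0.14391208 0.024     ]
10 [287 278   3  17  50] [288.02 286.16] [0.42383452 0.04240345 0.024     ]
scene case ((550.322265625, 135.48373413085938), (103.50848388671875, 153.87496948242188), 67.31678771972656)
scene 0.075 241 [0.55466127 0.11206575 0.08224174] 0.08261261857932234 [0.52506568 0.0872676  0.07502623] [0.57894183 0.13770879 0.0897709 ]
scene 0.028 421 [0.576975   0.12964787 0.02961754] 0.02952770568012375 [0.53535686 0.08706184 0.02800114] [0.60903857 0.16628928 0.03341887]
rim [0.56035086 0.11101074 0.02855392] [561.11566162 112.9863739 ]
```

Call:
step_arm([
  [[0, 0, 0], [-2.4, 2.8, 0], 1],
  [[0, 0, 0], [-2.4, 2.8, 0], 1],
  [[0, 0, 0], [-2.4, 2.8, 0], 1],
  [[0, 0, 0], [-2.4, 2.8, 0], 1],
  [[0, 0, 0], [-2.4, 2.8, 0], 1],
  [[0, 0, 0], [-2.4, 2.8, 0], 1],
  [[0, 0, 0], [-2.4, 2.8, 0], 1],
  [[0, 0, 0], [-2.4, 2.8, 0], 1],
  [[0, 0, 0], [-2.4, 2.8, 0], 1],
  [[0, 0, 0], [-2.4, 2.8, 0], 1],
  [[0, 0, 0], [-2.4, 2.8, 0], 1],
  [[0, 0, 0], [-2.4, 2.8, 0], 1],
], force=20)

```text
t: 1.2
position: [0.4599, 0.1729, 0.2261]
orientation: [-0.004, 0.842, 0.54, -0.002]
ft_force: [1.0, 0.3, 0.4]
grip_width: 0.001
```

Call:
step_arm([
  [[0, 0, -0.11], [0, 0, 0], 1],
  [[0, 0, -0.11], [0, 0, 0], 1],
  [[0, 0, -0.11], [0, 0, 0], 1],
  [[0, 0, -0.11], [0, 0, 0], 1],
  [[0, 0, -0.11], [0, 0, 0], 1],
  [[0, 0, -0.11], [0, 0, 0], 1],
  [[0, 0, -0.11], [0, 0, 0], 1],
  [[0, 0, -0.11], [0, 0, 0], 1],
  [[0, 0, -0.11], [0, 0, 0], 1],
  [[0, 0, -0.11], [0, 0, 0], 1],
  [[0, 0, 0], [0, 0, 0], 1],
])

```text
t: 2.12
position: [0.4637, 0.1578, 0.2251]
orientation: [-0.003, 0.42, 0.907, -0.002]
ft_force: [0.0, -0.4, 0.6]
grip_width: -0.002
```

```bash
cat > st.py <<'E'
from h import *
import sys
s=ctrl.state(); q=s["orientation"]; M=R.from_quat(np.r_[q[1:],q[0]]).as_matrix()
print("t",s["t"],"pos",s["position"].round(4),"F",s["ft_force"].round(2),"grip",s["grip_width"],"q",s["q"].round(2))
print("tool axes\n",M.T.round(3),"x ang",np.degrees(np.arctan2(M[1,0],M[0,0])),"y ang",np.degrees(np.arctan2(M[1,1],M[0,1])))
if len(sys.argv)>3:
    T=np.array(list(map(float,sys.argv[1:4]))); print("delta tool cm",(M.T@(T-s["position"])*100).round(2))
E
python3 st.py 0.508 0.075 0.1
python3 - <<'E'
from h import *
p,d=optics.snapshot("scene"); cv2.imwrite("pics/scene2.png",p[:,:,::-1])
E
```

```text
t 2.1167 pos [0.4637 0.1578 0.2251] F [ 0.01 -0.44  0.62] grip -0.0018940027610637716 q [-0.02  0.22 -0.41  1.94  0.1   1.01  1.8 ]
tool axes
 [[-0.646  0.763  0.003]
 [ 0.763  0.646 -0.006]
 [-0.007 -0.002 -1.   ]] x ang 130.2746885894931 y ang 40.27574316533558
delta tool cm [-9.22 -1.89 12.5 ]
```

View pics/scene2.png

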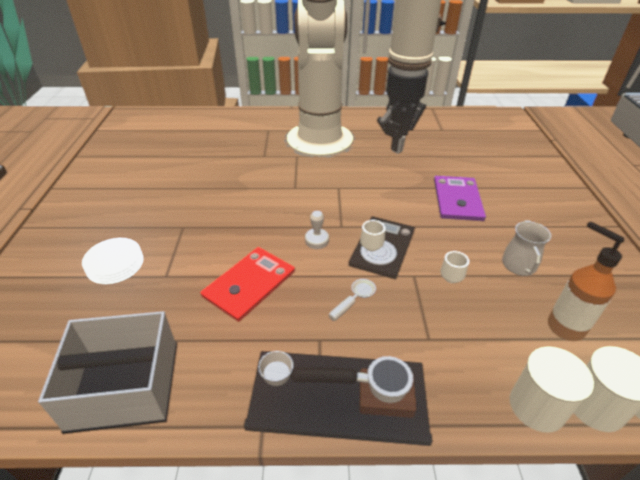

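The picture shows shut, slender fingertips at about (398,140), with the cup still at (373,238). I'll refine the pan centre from the arc of its edge and move to the standoff point.

Run:
```python
from h import *
from scipy.optimize import least_squares
p=cv2.imread("pics/top1.png")[:,:,::-1]
g=np.zeros((480,640),np.uint8); g[200:248,230:278]=(p.max(2)>95)[200:248,230:278]
nn,l,st,c=cv2.connectedComponentsWithStats(g); i=l[224,245]
k=max(cv2.findContours((l==i).astype(np.uint8),0,1)[0],key=cv2.contourArea)[:,0]
w=ray("top",k,.03)[:,:2]; 
s=(w-[.566,.1265])@np.array([.749,.664])>-.005
r=least_squares(lambda x:np.hypot(*(w[s]-x[:2]).T)-x[2],[.566,.1265,.04],loss='soft_l1',f_scale=.001);print(r.x,s.sum())
# tamper
print(ray("top",[313,254],.088))
P=ray("scene",np.array([[378,253]]),.03);print(P)
```

```text
[0.56619448 0.12645777 0.03931761] 51
[[ 0.49366396 -0.01422573  0.088     ]]
[[0.57529212 0.12470846 0.03      ]]
```

Call:
step_arm([
  [[0, 0, -0.02], [-3, -0.6, 0.5], 1],
  [[0, 0, 0], [-3, -0.6, 2], 1],
  [[0, 0, 0], [-3, -0.6, 3], 1],
  [[0, 0, 0], [-0.3, 0, 3], 1],
  [[0, 0, 0], [0, 0, 3], 1],
  [[0, 0, 0], [0, 0, 0], 1],
  [[0, 0, 0], [0, 0, 0], 1],
])

```text
t: 2.75
position: [0.5155, 0.0733, 0.109]
orientation: [0.001, 0.424, 0.905, -0.0]
ft_force: [-1.0, 0.7, 2.2]
grip_width: 0.0
```

```bash
python3 st.py 0.508 0.075 0.037
```

```text
t 2.75 pos [0.5155 0.0733 0.109 ] F [-0.98  0.7   2.16] grip 0.0002712742640011961 q [ 0.06  0.42 -0.31  1.98  0.18  0.77  1.91]
tool axes
 [[-0.64   0.769 -0.002]
 [ 0.769  0.64   0.001]
 [ 0.002 -0.001 -1.   ]] x ang 129.77183467654763 y ang 39.77193919325651
delta tool cm [ 0.62 -0.47  7.2 ]
```

Call:
step_arm([
  [[0, 0, -0.03], [0.6, -0.6, 0], 1],
  [[0, 0, 0], [0, 0, 1.5], 1],
  [[0, 0, 0], [0, 0, 1.5], 1],
  [[0, 0, 0], [0, 0, 0], 1],
  [[0, 0, 0], [0, 0, 0], 1],
])

```text
t: 3.17
position: [0.5087, 0.078, 0.0864]
orientation: [0.005, 0.408, 0.913, 0.003]
ft_force: [0.7, 0.1, 1.0]
grip_width: -0.0
```

```bash
python3 st.py 0.508 0.075 0.037
```

```text
t 3.1667 pos [0.5087 0.078  0.0864] F [0.67 0.13 0.98] grip -0.00036468884674698595 q [ 0.05  0.44 -0.31  2.01  0.21  0.7   1.91]
tool axes
 [[-0.667  0.745 -0.007]
 [ 0.745  0.667  0.009]
 [ 0.011  0.001 -1.   ]] x ang 131.81210610029112 y ang 41.81551631677799
delta tool cm [-0.15 -0.3   4.94]
```

Call:
step_arm([
  [[0, 0, 0], [-0.15, -0.3, 1.5], 1],
  [[0, 0, 0], [0, 0, 1.5], 1],
  [[0, 0, 0], [0, 0, 1.5], 1],
  [[0, 0, 0], [0, 0, 0.5], 1],
  [[0, 0, 0], [0, 0, 0], 1],
  [[0, 0, 0], [0, 0, 0], 1],
])

```text
t: 3.67
position: [0.5147, 0.0789, 0.0468]
orientation: [0.012, 0.406, 0.914, 0.007]
ft_force: [0.1, 0.2, 0.4]
grip_width: 0.004
```

```bash
python3 st.py 0.518 0.084 0.037
python3 - <<'E'
from h import *
p,d=optics.snapshot("scene"); a=cv2.resize(p[170:290,290:450],None,fx=4.8,fy=4.8,interpolation=cv2.INTER_CUBIC);cv2.imwrite("pics/scene3.png",a[:,:,::-1])
E
```

```text
t 3.6667 pos [0.5147 0.0789 0.0468] F [0.11 0.2  0.38] grip 0.003542949559777898 q [ 0.03  0.51 -0.28  2.03  0.25  0.6   1.88]
tool axes
 [[-0.67   0.742 -0.017]
 [ 0.742  0.67   0.023]
 [ 0.028  0.003 -1.   ]] x ang 132.07212679363857 y ang 42.09366349536265
delta tool cm [0.17 0.56 0.99]
```

View pics/scene3.png

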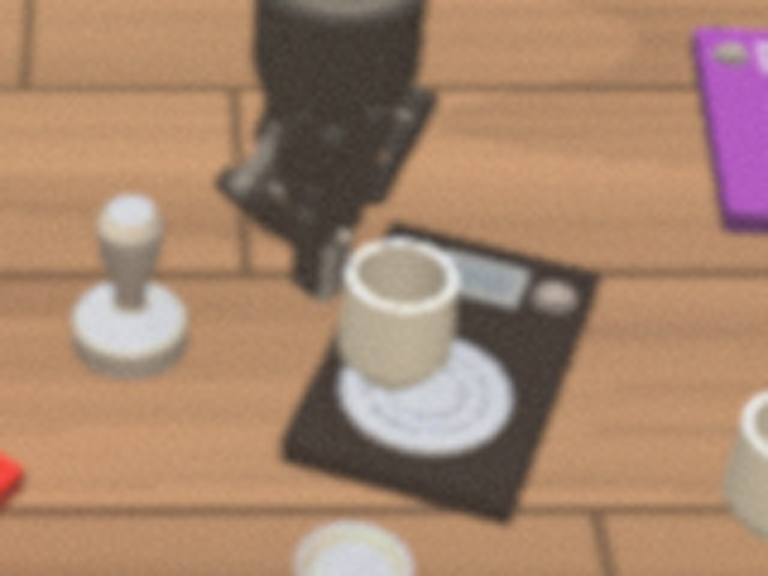

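The crop shows the fingertips behind the cup at about (325,285), with a gap between them and the cup. The tool's lean of about 1.6° keeps the tips leading. I'll go down to push height and take up the gap.

Call:
step_arm([
  [[0, 0, 0], [0, 0, 0.5], 1],
  [[0, 0, 0], [0, 0, 0.4], 1],
  [[0, 0, 0], [0, 0, 0], 1],
  [[0, 0, 0], [0, 0, 0], 1],
])

```text
t: 4.05
position: [0.5174, 0.0795, 0.0402]
orientation: [0.015, 0.406, 0.914, 0.008]
ft_force: [0.3, -0.8, -0.3]
grip_width: -0.002
```

```bash
python3 st.py 0.5492 0.1115 0.037
```

```text
t 4.05 pos [0.5174 0.0795 0.0402] F [ 0.3  -0.8  -0.29] grip -0.0018369215978608806 q [ 0.02  0.52 -0.28  2.03  0.26  0.59  1.87]
tool axes
 [[-0.67   0.742 -0.02 ]
 [ 0.742  0.67   0.027]
 [ 0.033  0.004 -0.999]] x ang 132.0691081726311 y ang 42.099989521297
delta tool cm [0.25 4.49 0.44]
```

Call:
step_arm([
  [[0, 0, 0], [0.1, 0.3, 0.2], 1],
  [[0, 0, 0], [0.1, 0.3, 0.2], 1],
  [[0, 0, 0], [0, 0.25, 0], 1],
  [[0, 0, 0], [0, 0.25, 0], 1],
  [[0, 0, 0], [0, 0.25, 0], 1],
  [[0, 0, 0], [0, 0.2, 0], 1],
  [[0, 0, 0], [0, 0, 0], 1],
])

```text
t: 4.63
position: [0.5277, 0.0918, 0.0359]
orientation: [0.014, 0.406, 0.914, 0.007]
ft_force: [-0.1, -0.4, 1.0]
grip_width: -0.001
```

```bash
cat > cup.py <<'E'
from h import *
import sys
n=sys.argv[1]
from scipy.optimize import least_squares
p,d=optics.snapshot("scene"); cv2.imwrite(f"pics/s{n}.png",cv2.resize(p[170:290,290:450],None,fx=4.8,fy=4.8,interpolation=cv2.INTER_CUBIC)[:,:,::-1])
p,d=optics.snapshot("top"); cv2.imwrite(f"pics/t{n}.png",cv2.resize(p[185:295,190:330],None,fx=5,fy=5,interpolation=cv2.INTER_CUBIC)[:,:,::-1])
P=cloud("top",d); z=P[...,2]; hs=p.max(2).astype(int)
s=(np.hypot(P[...,0]-.56,P[...,1]-.12)<.06)&(z>.075)&(z<.1)&(hs>110); q=P[s]
k=max(cv2.findContours(s.astype(np.uint8),0,1)[0],key=cv2.contourArea)[:,0]
w=ray("top",k,.088)[:,:2]
r=least_squares(lambda x:np.hypot(*(w-x[:2]).T)-x[2],[*w.mean(0),.025],loss='soft_l1',f_scale=.001).x
e=np.array(cv2.minEnclosingCircle((w*1000).astype(np.float32))[0])
print("cup",r.round(4),e.round(1),"to centre mm",((np.array([.5662,.1265])-r[:2])*1000).round(1),s.sum(), "rim z", np.median(q[:,2]))
# scene view: bright rim tracked
E
python3 cup.py 4;python3 st.py 0.5492 0.1115 0.037
```

```text
t 4.7333 pos [0.5277 0.0918 0.0359] F [-0.53  0.58  0.26] grip 0.0009219045606735967 q [-0.    0.55 -0.27  2.    0.26  0.6   1.85]
tool axes
 [[-0.67   0.742 -0.019]
 [ 0.742  0.67   0.025]
 [ 0.031  0.002 -1.   ]] x ang 132.0440502078236 y ang 42.071003660399064
delta tool cm [ 0.02  2.92 -0.04]Traceback (most recent call last):
  File "cup.py", line 9, in <module>
    k=max(cv2.findContours(s.astype(np.uint8),0,1)[0],key=cv2.contourArea)[:,0]
      ~~~^^^^^^^^^^^^^^^^^^^^^^^^^^^^^^^^^^^^^^^^^^^^^^^^^^^^^^^^^^^^^^^^^
ValueError: max() iterable argument is empty
```

View pics/s4.png

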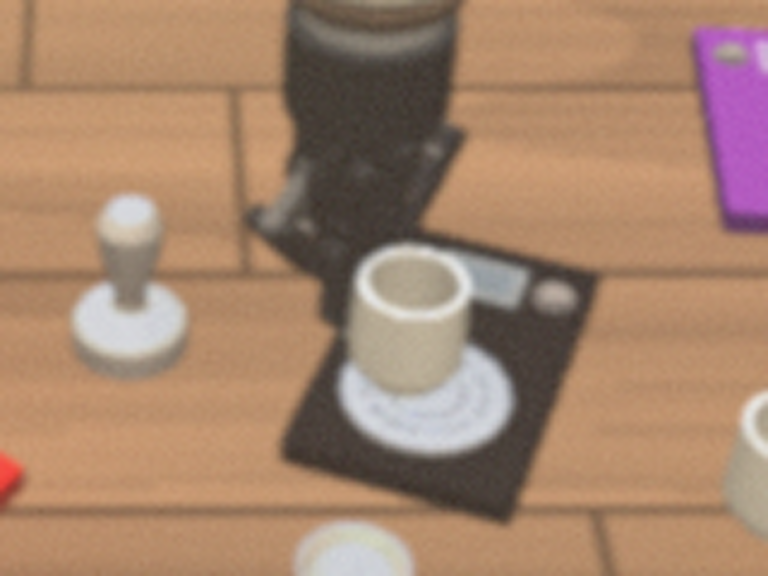

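View pics/t4.png

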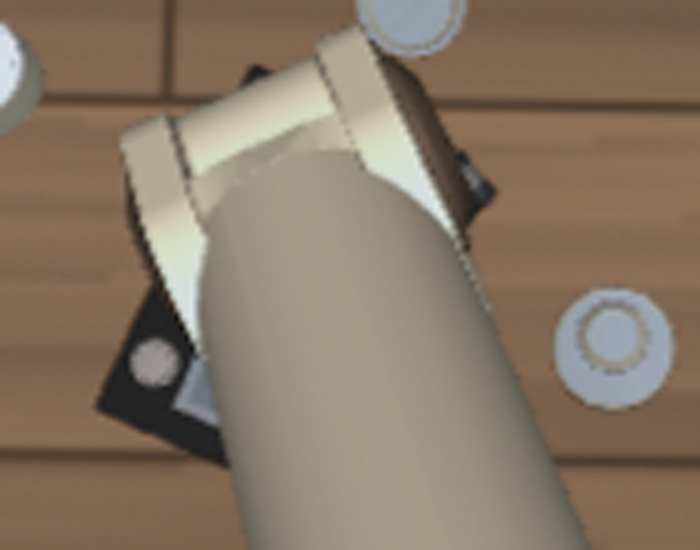

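The cup has slid a little, its rim centre going from crop (402,283) to (414,285), and it is upright. The arm hides it from the top camera, so I'll track the rim in the scene view.

```bash
cat > sc.py <<'E'
from h import *
import sys
def meas(p):
    o={}
    g=p.min(2).astype(float)
    sub=np.zeros((480,640),np.uint8); sub[205:250,350:400]=(g>195)[205:250,350:400]
    nn,l,st,c=cv2.connectedComponentsWithStats(sub)
    # rim: topmost large component
    i=min([i for i in range(1,nn) if st[i,4]>20],key=lambda i:st[i,1])
    k=cv2.findContours((l==i).astype(np.uint8),0,1)[0][0]
    h=cv2.convexHull(k)[:,0]
    w=ray("scene",h,.088)[:,:2]
    from scipy.optimize import least_squares
    r=least_squares(lambda x:np.hypot(*(w-x[:2]).T)-x[2],[*w.mean(0),.025],loss='soft_l1',f_scale=.001).x
    return st[i],r
if __name__=="__main__":
    for f in ["pics/scene0.png","pics/scene1.png","pics/scene2.png"]:
        print(f,meas(cv2.imread(f)[:,:,::-1]))
    p,d=optics.snapshot("scene"); st,r=meas(p); print("now",st,r)
    cv2.imwrite(f"pics/s{sys.argv[1]}.png",cv2.resize(p[170:290,290:450],None,fx=4.8,fy=4.8,interpolation=cv2.INTER_CUBIC)[:,:,::-1])
E
python3 sc.py 5
```

```text
pics/scene0.png (array([373, 223,  13,  12,  28], dtype=int32), array([0.55379665, 0.11247398, 0.02339104]))
pics/scene1.png (array([378, 223,   8,  11,  24], dtype=int32), array([0.55412068, 0.11640575, 0.02022019]))
pics/scene2.png (array([362, 223,  10,  12,  24], dtype=int32), array([0.5548578 , 0.10704818, 0.02097337]))
now [365 223  23  13  64] [0.55853711 0.11670956 0.02489568]
```

Run:
```python
import cv2,numpy as np
p=cv2.imread("pics/scene1.png")
g=p.min(2)
for v in range(220,240,2): print(v,g[v,358:390])
```

```text
220 [ 99 101  99 100 103  98 110 125 139 156 166 165 163 177 185 192 178 162
 150 142 138 117  93  68  57  59  61  64  66  72  76  74]
222 [107 104 110 106 115 143 169 194 199 186 173 157 149 143 146 148 143 147
 157 172 184 191 194 183 155 141 125 109 106  92  81  73]
224 [110 111 113 124 153 191 191 166 139 135 137 136 140 143 142 140 137 138
 139 139 138 141 157 186 213 209 184 161 153 158 155 152]
226 [ 90  93  98 137 189 206 173 141 133 134 138 143 138 141 140 139 142 140
 140 134 135 126 127 131 163 206 213 179 154 150 148 154]
228 [ 94  95 103 127 178 211 194 159 137 137 135 141 140 142 141 138 140 138
 136 136 133 132 123 125 150 201 218 196 165 151 147 149]
230 [104 108 106 119 149 190 220 214 193 160 143 140 142 141 141 142 140 138
 140 134 131 128 131 148 185 216 209 175 156 156 158 162]
232 [105 105 106 121 135 146 161 186 207 210 199 186 181 173 160 154 148 150
 154 158 172 185 191 199 197 179 138  99  84  90 101 107]
234 [103 108 110 125 132 139 144 146 149 158 168 181 191 190 191 200 208 207
 199 192 194 188 176 163 147 135 114  78  56  54  57  63]
236 [104 104 118 129 136 142 146 146 144 148 146 143 150 147 152 155 154 158
 153 153 149 149 147 140 139 131 106  81  59  57  54  58]
238 [103 101 115 129 139 145 140 146 142 146 147 146 151 146 149 153 151 149
 149 149 148 146 146 144 139 127 104  73  60  52  52  57]
```

```bash
cat > sc.py <<'E'
from h import *
import sys
from scipy.optimize import least_squares
def meas(p,c0):
    g=p.min(2).astype(float); v,u=np.nonzero(g>172); wt=g[v,u]-165
    w=ray("scene",np.c_[u,v],.088)[:,:2]
    x=np.array([*c0,.0235])
    for tol in (.012,.008,.005,.004,.004):
        s=abs(np.hypot(*(w-x[:2]).T)-x[2])<tol
        x=least_squares(lambda x:(np.hypot(*(w[s]-x[:2]).T)-x[2])*wt[s]**.5,x,loss='soft_l1',f_scale=.01).x
    return x,s.sum()
if __name__=="__main__":
    for f in ["pics/scene0.png","pics/scene1.png","pics/scene2.png"]:
        print(f,meas(cv2.imread(f)[:,:,::-1],(.554,.112)))
    p,d=optics.snapshot("scene"); print("now",meas(p,(float(sys.argv[2]),float(sys.argv[3]))))
    cv2.imwrite(f"pics/s{sys.argv[1]}.png",cv2.resize(p[170:290,290:450],None,fx=4.8,fy=4.8,interpolation=cv2.INTER_CUBIC)[:,:,::-1])
E
python3 sc.py 6 .558 .116
```

```text
pics/scene0.png (array([0.55346174, 0.11155834, 0.02320089]), np.int64(122))
pics/scene1.png (array([0.5535209 , 0.11154853, 0.02318292]), np.int64(123))
pics/scene2.png (array([0.55364498, 0.11152814, 0.02318016]), np.int64(126))
now (array([0.55877734, 0.11658887, 0.02301887]), np.int64(125))
```

Run:
```python
from h import *
from scipy.optimize import least_squares
for f in ("scene0","scene1","scene2"):
    p=cv2.imread(f"pics/{f}.png"); g=p.min(2)
    m=np.zeros((480,640),np.uint8); m[236:268,355:402]=(g>115)[236:268,355:402]
    nn,l,st,c=cv2.connectedComponentsWithStats(m); i=l[257,385]
    k=max(cv2.findContours((l==i).astype(np.uint8),0,1)[0],key=cv2.contourArea)[:,0]
    # subpixel radial edge search from approx centre
    cen=np.array([378.,253.]);pts=[]
    G=cv2.GaussianBlur(g,(3,3),0).astype(np.float32)
    for a in np.radians(np.arange(-30,150,5)):   # image angle: right/down/left
        rr=np.arange(6,26,.25); uv=cen+rr[:,None]*[np.cos(a),.72*np.sin(a)]
        s=cv2.remap(G,uv[:,0].astype(np.float32)[None],uv[:,1].astype(np.float32)[None],1)[0]
        b=np.nonzero((s[:-1]>115)&(s[1:]<=115))[0]
        if len(b): pts.append(uv[b[-1]])
    w=ray("scene",np.array(pts),.03)[:,:2]
    print(f,len(pts),least_squares(lambda x:np.hypot(*(w-x[:2]).T)-x[2],[.57,.1265,.04],loss='soft_l1',f_scale=.001).x,least_squares(lambda x:np.hypot(*(w-x[:2]).T)-.040,[.57,.1265],loss='soft_l1',f_scale=.001).x)
```

```text
scene0 36 [0.56955353 0.12537527 0.04128952] [0.57101666 0.12606597]
scene1 36 [0.56941954 0.12518297 0.04141563] [0.57101768 0.12596227]
scene2 36 [0.56948607 0.12526957 0.04141856] [0.57109229 0.12603865]
```

Both views agree that about (11.6, 9.6) mm remains, roughly 15 mm along the tool's y.

Call:
step_arm([
  [[0, 0, 0], [0, 0.2, 0], 1],
  [[0, 0, 0], [0, 0.25, 0], 1],
  [[0, 0, 0], [0, 0.25, 0], 1],
  [[0, 0, 0], [0, 0.25, 0], 1],
  [[0, 0, 0], [0, 0.2, 0], 1],
  [[0, 0, 0], [0, 0, 0], 1],
  [[0, 0, 0], [0, 0, 0], 1],
])

```text
t: 5.42
position: [0.5362, 0.0995, 0.0359]
orientation: [0.013, 0.407, 0.913, 0.007]
ft_force: [-1.5, 0.6, -0.5]
grip_width: 0.002
```

```bash
python3 sc.py 7 .567 .123; python3 st.py
```

```text
pics/scene0.png (array([0.55346174, 0.11155834, 0.02320089]), np.int64(122))
pics/scene1.png (array([0.5535209 , 0.11154853, 0.02318292]), np.int64(123))
pics/scene2.png (array([0.55364498, 0.11152814, 0.02318016]), np.int64(126))
now (array([0.56699781, 0.12412514, 0.02322839]), np.int64(140))
t 5.4667 pos [0.5363 0.0995 0.036 ] F [ 0.17  0.13 -0.69] grip -1.286308024588045e-05 q [-0.02  0.56 -0.27  1.97  0.26  0.61  1.84]
tool axes
 [[-0.669  0.743 -0.019]
 [ 0.743  0.669  0.023]
 [ 0.03   0.002 -1.   ]] x ang 132.0052916088753 y ang 42.03009370709009
```

View pics/s7.png

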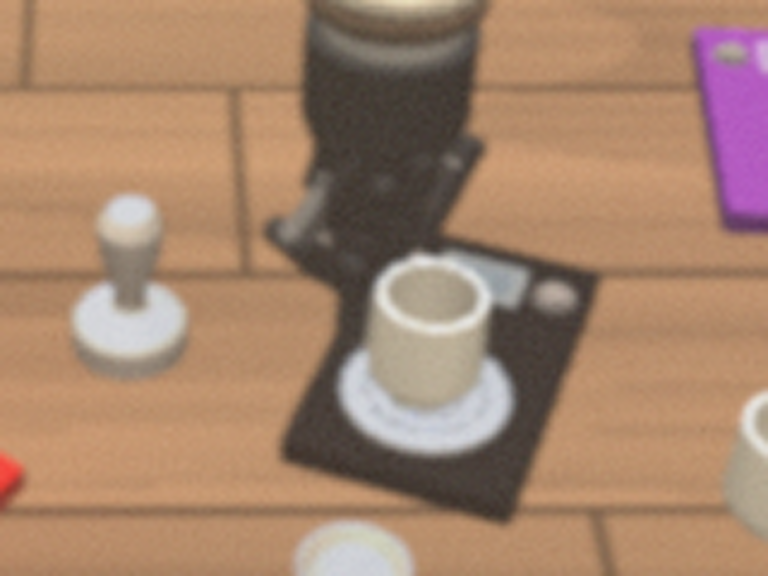

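The cup is upright with about (3.4, 2) mm left to go. I'll nudge it a little more, then back away and lift to check from above.

Call:
step_arm([
  [[0, 0, 0], [0, 0.2, 0], 1],
  [[0, 0, 0], [0, 0.18, 0], 1],
  [[0, 0, 0], [0, 0, 0], 1],
  [[0, 0, 0], [0, 0, 0], 1],
])

```text
t: 5.8
position: [0.5391, 0.1021, 0.036]
orientation: [0.013, 0.407, 0.913, 0.007]
ft_force: [-0.8, -0.6, -0.6]
grip_width: 0.003
```

```bash
python3 sc.py 8 .569 .126; python3 st.py|head -1
```

```text
pics/scene0.png (array([0.55346174, 0.11155834, 0.02320089]), np.int64(122))
pics/scene1.png (array([0.5535209 , 0.11154853, 0.02318292]), np.int64(123))
pics/scene2.png (array([0.55364498, 0.11152814, 0.02318016]), np.int64(126))
now (array([0.57001068, 0.12670331, 0.02314907]), np.int64(141))
t 5.85 pos [0.5391 0.1021 0.036 ] F [-0.09 -0.36  0.25] grip -0.0015157934031693689 q [-0.02  0.57 -0.27  1.96  0.26  0.62  1.84]
```

Call:
step_arm([
  [[0, 0, 0], [0, -0.5, 0], 1],
  [[0, 0, 0], [0, -1, 0], 1],
  [[0, 0, 0], [0, -1.5, -0.5], 1],
  [[0, 0, 0], [0, -0.5, -3], 1],
  [[0, 0, 0], [0, 0, -4], 1],
  [[0, 0, 0], [0, 0, -3], 1],
  [[0, 0, 0], [-2.5, -2.3, 0], 1],
  [[0, 0, 0], [-2.5, -2.3, 0], 1],
  [[0, 0, 0], [-2.5, -2.3, 0], 1],
  [[0, 0, 0], [-2.5, -2.3, 0], 1],
  [[0, 0, 0], [-2.5, -2.3, 0], 1],
  [[0, 0, 0], [-1, -1, 0], 1],
])

```text
t: 6.85
position: [0.5015, -0.1122, 0.1453]
orientation: [0.015, 0.401, 0.916, 0.007]
ft_force: [0.2, -0.7, 1.1]
grip_width: 0.002
```

```bash
python3 sc.py 9 .569 .126|tail -1;python3 cup.py 9; python3 st.py
```

```text
now (array([0.56993446, 0.12673895, 0.02322693]), np.int64(145))
cup [0.5657 0.1268 0.0246] [565.5 126.7] to centre mm [ 0.5 -0.3] 126 rim z 0.086972733960204
t 7.0 pos [ 0.5016 -0.1083  0.145 ] F [-0.1   0.55 -0.78] grip 0.0017569459131795482 q [ 0.41  0.33 -0.28  2.    0.12  0.79  2.38]
tool axes
 [[-0.679  0.734 -0.02 ]
 [ 0.734  0.679  0.027]
 [ 0.033  0.003 -0.999]] x ang 132.73869863139691 y ang 42.76988607405762
```

View pics/t9.png

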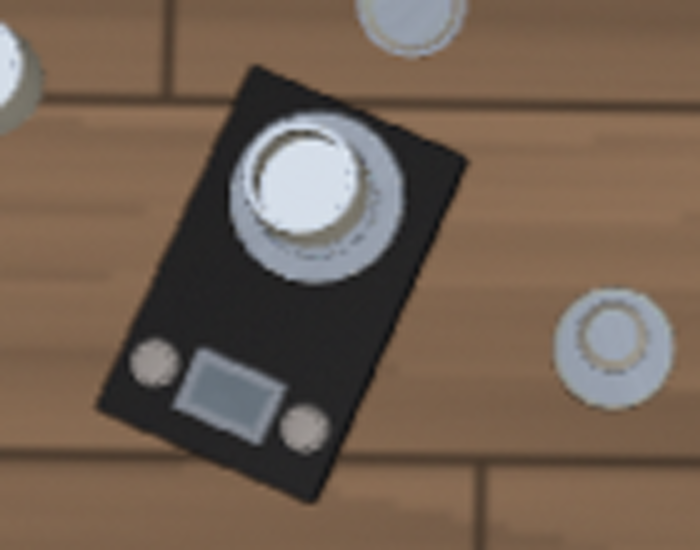

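View pics/s9.png

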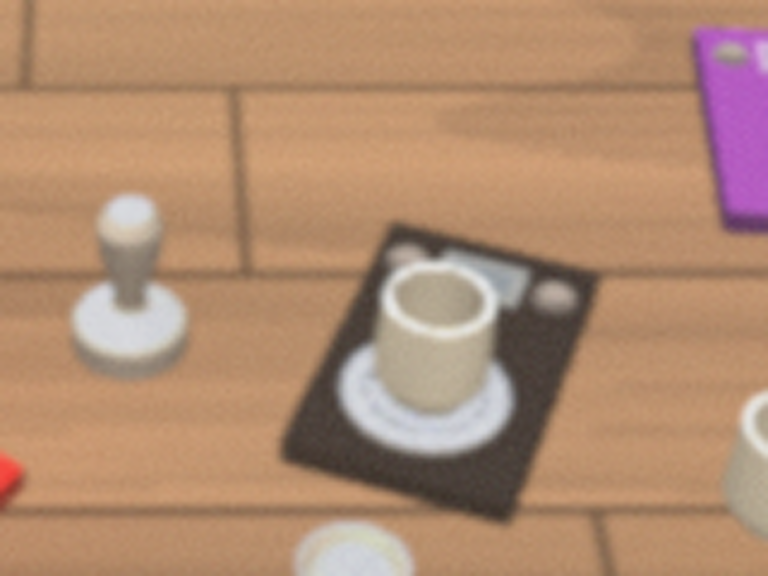

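From above the cup is 0.5 mm from the pan centre and upright (rim height 87 mm), with nothing touching it; the scene view agrees. In the top crop, tare is the right-hand button at (304,428). Next I'll go above it.

Call:
step_arm([
  [[0.026, 0.02, 0], [2.8, 1.8, 0], 1],
  [[0, 0, 0], [2.8, 1.8, 0], 1],
  [[0, 0, 0], [2.8, 1.8, 0], 1],
  [[0, 0, 0], [2.8, 1.8, 0], 1],
  [[0, 0, 0], [2.8, 1.8, 0], 1],
  [[0, 0, 0], [2.8, 1.8, 0], 1],
  [[0, 0, 0], [1, 0.6, 0], 1],
  [[0, 0, 0], [0, 0, 0], 1],
  [[0, 0, 0], [0, 0, 0], 1],
])

```text
t: 7.75
position: [0.457, 0.119, 0.1448]
orientation: [-0.0, 0.395, 0.919, 0.002]
ft_force: [-0.6, -0.3, -0.5]
grip_width: 0.001
```

```bash
python3 st.py .4592 .130 .06
```

```text
t 7.75 pos [0.457  0.119  0.1448] F [-0.57 -0.26 -0.5 ] grip 0.0014881600066618016 q [ 0.03  0.29 -0.39  2.07  0.15  0.81  1.88]
tool axes
 [[-0.688  0.725  0.002]
 [ 0.725  0.688  0.004]
 [ 0.001  0.004 -1.   ]] x ang 133.49074662234432 y ang 43.490296182357284
delta tool cm [0.63 0.88 8.49]
```

Call:
step_arm([
  [[0, 0, 0], [0.6, 0.9, 1], 1],
  [[0, 0, 0], [0, 0, 2.5], 1],
  [[0, 0, 0], [0, 0, 2.5], 1],
  [[0, 0, 0], [0, 0, 2], 1],
  [[0, 0, 0], [0, 0, 0], 1],
  [[0, 0, 0], [0, 0, 0], 1],
])

```text
t: 8.25
position: [0.4615, 0.1264, 0.0636]
orientation: [0.002, 0.396, 0.918, 0.002]
ft_force: [-0.6, -0.2, 0.4]
grip_width: -0.001
```

```bash
python3 st.py .4592 .130 .028
```

```text
t 8.25 pos [0.4615 0.1264 0.0636] F [-0.63 -0.19  0.36] grip -0.001019004519074178 q [-0.03  0.44 -0.34  2.1   0.25  0.63  1.78]
tool axes
 [[-0.687  0.727 -0.002]
 [ 0.727  0.687  0.006]
 [ 0.006  0.003 -1.   ]] x ang 133.3730966197064 y ang 43.373822654175854
delta tool cm [0.43 0.06 3.56]
```

Call:
step_arm([
  [[0, 0, 0], [0.4, 0.05, 1], 1],
  [[0, 0, 0], [0, 0, 1], 1],
  [[0, 0, 0], [0, 0, 1], 1],
  [[0, 0, 0], [0, 0, 0.3], 1],
  [[0, 0, 0], [0, 0, 0], 1],
  [[0, 0, 0], [0, 0, 0], 1],
])

```text
t: 8.75
position: [0.4618, 0.1283, 0.0305]
orientation: [0.004, 0.397, 0.918, 0.003]
ft_force: [-0.2, -0.1, -0.6]
grip_width: 0.0
```

```bash
python3 st.py .4592 .130 .021; python3 sc.py 10 .569 .126|tail -1
```

```text
t 8.75 pos [0.4618 0.1283 0.0305] F [-0.18 -0.11 -0.64] grip 4.422968733712154e-05 q [-0.06  0.5  -0.31  2.12  0.29  0.55  1.74]
tool axes
 [[-0.684  0.729 -0.005]
 [ 0.729  0.684  0.009]
 [ 0.01   0.003 -1.   ]] x ang 133.17797457102137 y ang 43.18083408202559
delta tool cm [ 0.3  -0.08  0.95]
now (array([0.56992377, 0.12670087, 0.02319521]), np.int64(145))
```

View pics/s10.png

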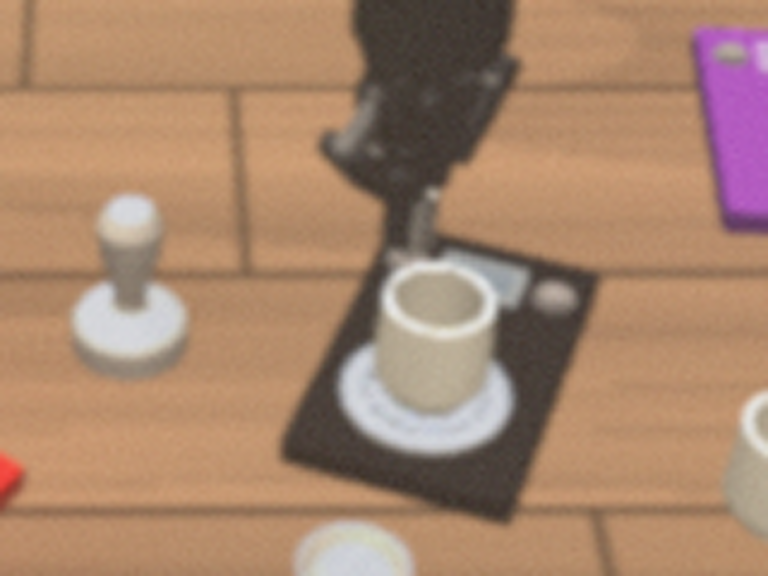

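The fingertips are above the tare button at about crop (410,250), and the cup hasn't moved. Pressing now, watching the force.

Call:
step_arm([
  [[0, 0, 0], [0.3, -0.1, 0.2], 1],
  [[0, 0, 0], [0, 0, 0.2], 1],
  [[0, 0, 0], [0, 0, 0.2], 1],
  [[0, 0, 0], [0, 0, 0.2], 1],
])

```text
t: 9.13
position: [0.46, 0.1305, 0.0234]
orientation: [0.006, 0.397, 0.918, 0.004]
ft_force: [-0.9, -0.0, 1.7]
grip_width: -0.003
```

Call:
step_arm([
  [[0, 0, 0], [0, 0, 0.15], 1],
  [[0, 0, 0], [0, 0, 0.15], 1],
])

```text
t: 9.3
position: [0.4601, 0.1305, 0.0207]
orientation: [0.006, 0.397, 0.918, 0.004]
ft_force: [-6.1, -2.5, 24.3]
grip_width: 0.003
```

The force rose to 24 N at z = 0.0207, against the roughly 4 N needed, so the button has bottomed out. I'll release it and retreat.

Call:
step_arm([
  [[0, 0, 0], [0, 0, -0.2], 1],
  [[0, 0, 0], [0, 0, -0.5], 1],
  [[0, 0, 0], [0, 0, -1.5], 1],
  [[0, 0, 0], [0, 0, -3], 1],
  [[0, 0, 0], [0, 0, -3], 1],
  [[0, 0, 0], [0, 0, -3], 1],
  [[0, 0, 0], [-2.5, -2.3, 0], 1],
  [[0, 0, 0], [-2.5, -2.3, 0], 1],
  [[0, 0, 0], [-2.5, -2.3, 0], 1],
  [[0, 0, 0], [-2.5, -2.3, 0], 1],
  [[0, 0, 0], [-2.5, -2.3, 0], 1],
  [[0, 0, 0], [0, 0, 0], 1],
])

```text
t: 10.3
position: [0.4635, -0.0426, 0.1405]
orientation: [0.009, 0.392, 0.92, 0.006]
ft_force: [0.5, -0.9, -0.3]
grip_width: -0.008
```

```bash
python3 sc.py 11 .569 .126|tail -1;python3 cup.py 11; python3 st.py
python3 - <<'E'
from h import *
p,d=optics.snapshot("top");P=cloud("top",d)
print("heights tare,power",[round(float(np.nanmean(P[y-2:y+3,x-2:x+3,2])),4) for x,y in ((250,270),(220,257))])
E
```

```text
now (array([0.56988491, 0.12671195, 0.02321758]), np.int64(145))
cup [0.5658 0.1267 0.0246] [565.3 126.5] to centre mm [ 0.4 -0.2] 126 rim z 0.08686338342812727
t 10.45 pos [ 0.4637 -0.0351  0.1404] F [-0.19 -0.07 -0.07] grip -0.003690343854676029 q [ 0.31  0.27 -0.33  2.1   0.12  0.76  2.26]
tool axes
 [[-0.698  0.717 -0.009]
 [ 0.716  0.698  0.02 ]
 [ 0.021  0.008 -1.   ]] x ang 134.23132528764395 y ang 44.241794909939685
heights tare,power [0.0243, 0.0251]
```

View pics/t11.png

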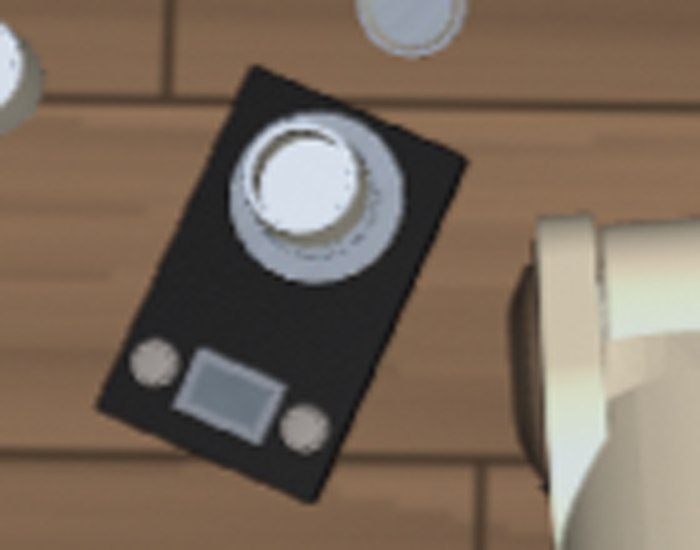

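The top crop shows the cup centred on the pan, with its rim at (303,183), and the tare cap back up at (304,428). The arm is clear at 0.14 m, so I'm handing in.

```bash
python3 -c "
from workcell import job
print(job.job_done())"
```

```text
the job is handed in; nothing more can be done
None
```

The cup is standing upright in the centre of the pan, and the tare button was pressed fully down and let up again. I handed the job in at about 10.5 s.

**Cup:** I nudged it about 22 mm with the shut fingertips held low, about 6 mm above the pan, in three short slow pushes. I never pinched or lifted it. After the tare press, the top camera put it about 0.5 mm from the pan centre, with its rim still at its upright height. The scene camera put it about 1 mm off. The two cameras differ by about 4 mm in absolute x, but each sees the cup centred on the pan.

**Tare:** I pressed it with the fingertips clear of the cup. They reached z = 0.0207 m with about 24 N, against the roughly 4 N it needs, so it was fully down. It then measured 24.3 mm above the counter, which is its raised height.

I made no contact with the power button or anything else on the counter, and the arm was clear of everything at hand-in. No check failed, apart from one top-camera reading partway through that the arm blocked; I used the scene camera for that step instead.

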